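Spot-check a tube bead on the stepped gauge pin and sort it

TASK

Spot-check the middle one of the three square maple tube beads in the walnut rest: slide it onto the stepped gauge pin as far as it goes, without forcing it, and take it off again. If the pin does not enter its bore, lay the bead gently on its side in the red-lined tray; if it stops at the step, in the green-lined tray; if it passes over the step up to the red collar, in the blue-lined tray. Leave the other two beads in the rest and everything else on the bench where it is.

Things in the scene. Friction and masses are not known exactly. Their poses are not given: they have to be found in the camera images.
- bead_1: one of three look-alike square pale maple tube beads with two dark lines round each, 28 x 28 x 46 mm, about 25 g; origin at its centre, x along the bore, which runs right through. Each end has a round mouth 19 mm wide, countersunk over 3 mm down to the bore. The bores differ (one is too tight, one right, one too wide) and only the gauge pin tells which is which: nothing outside shows it
- bead_2: one of three look-alike square pale maple tube beads with two dark lines round each, 28 x 28 x 46 mm, about 25 g; origin at its centre, x along the bore, which runs right through. Each end has a round mouth 19 mm wide, countersunk over 3 mm down to the bore. The bores differ (one is too tight, one right, one too wide) and only the gauge pin tells which is which: nothing outside shows it
- bead_3: one of three look-alike square pale maple tube beads with two dark lines round each, 28 x 28 x 46 mm, about 25 g; origin at its centre, x along the bore, which runs right through. Each end has a round mouth 19 mm wide, countersunk over 3 mm down to the bore. The bores differ (one is too tight, one right, one too wide) and only the gauge pin tells which is which: nothing outside shows it
- rest: dark walnut rest, fixed: block 28 mm deep (x), 106 mm wide (y), slot floors 22 mm above the table, ribs 12 mm higher. Three beads lie side by side along its y, 34 mm apart, bores along its x, their ends standing out 9 mm front and back. Origin at the centre of its underside
- rest_middle (a point): where the centre of the middle bead lies in the rest, 36 mm above the table. Only 6 mm is free between beads, too little for a finger, so a bead in the rest can be taken only by its two ends, and must be put down and taken across its sides before it can go on the pin
- gauge: steel bore gauge, fixed: base 150 mm (x) by 85 mm (y), 10 mm thick; behind, an aluminium block 46 mm wide and 90 mm high with a brass screw on it, top 106 mm above the table; out of the block a level pin points along the gauge's -x, its axis 75 mm above the table. Origin at the centre of the base's underside
- pin_tip (a point): centre of the free end of the gauge pin, axes as the gauge's. From here along +x the pin is 11 mm in diameter for 20 mm, its nose slightly chamfered. A tight bead stops with its front face about 3 mm past the tip. Bores that pass have 1 mm of play all round; a bead held more than 3 mm off the axis can stop at its face though its bore is right
- pin_step (a point): centre of the step on the pin, 20 mm past the tip: from here it is 15 mm in diameter for 22 mm. A right bead stops here, with its front face about 23 mm past the tip, as the step sinks into its countersink
- pin_collar (a point): centre of the front face of the red collar, 26 mm across, where the pin ends, 42 mm past the tip. A wide bead goes on until its front face meets the collar
- tray_red: small dark wooden tray lined with red felt, for beads that are too tight; fixed, 110 mm (x) by 100 mm (y) outside, 98 by 88 mm inside, rim 26 mm high, felt 7 mm above the table; origin at the centre of its underside
- tray_green: small dark wooden tray lined with green felt, for beads that are right; fixed, 110 mm (x) by 100 mm (y) outside, 98 by 88 mm inside, rim 26 mm high, felt 7 mm above the table; origin at the centre of its underside
- tray_blue: small dark wooden tray lined with blue felt, for beads that are too wide; fixed, 110 mm (x) by 100 mm (y) outside, 98 by 88 mm inside, rim 26 mm high, felt 7 mm above the table; origin at the centre of its underside
- mat: cork mat, fixed, 150 x 150 mm, 4 mm thick, a free place to put a bead down; origin at the centre of its underside
- reel: white thread reel, 48 mm across and 26 mm high, loose, to be left alone; origin at the centre of its underside
- reamer: hand reamer with a wooden handle, about 150 mm long, lying on the table, loose, to be left alone
- canister: paper canister, 60 mm across and 85 mm high, loose, to be left alone; origin at the centre of its underside
- case: clear plastic bead case, 80 x 110 x 28 mm, loose, to be left alone; origin at the centre of its underside
There are look-alikes about, which are no part of the job. What is shaped like the bead_3 but purple or turquoise is not meant.

How it is judged:
On the way:
1. a bead is tested on the gauge pin: slid on along its axis as far as it goes (a tight one: pressed lightly, more than 1 N, with the nose of the pin in its mouth) (((y of bead_1 in the frame of pin_tip between -0.004 and 0.004 m and z of bead_1 in the frame of pin_tip between -0.004 and 0.004 m and angle between the x axis of bead_1 and the x axis of gauge, either way round below 0.12 rad and x of bead_1 in the frame of pin_tip above 0.014 m) or (y of bead_2 in the frame of pin_tip between -0.004 and 0.004 m and z of bead_2 in the frame of pin_tip between -0.004 and 0.004 m and angle between the x axis of bead_2 and the x axis of gauge, either way round below 0.12 rad and x of bead_2 in the frame of pin_tip above -0.022 m and contact force between bead_2 and gauge above 1 N) or (y of bead_3 in the frame of pin_tip between -0.004 and 0.004 m and z of bead_3 in the frame of pin_tip between -0.004 and 0.004 m and angle between the x axis of bead_3 and the x axis of gauge, either way round below 0.12 rad and x of bead_3 in the frame of pin_tip above -0.003 m))), for 0.02 s.
At the end, for the whole second after the job is handed in: The bead from the middle slot lies flat on its side, at rest, on the felt of the right tray (red: pin did not enter; green: stopped at the step; blue: reached the collar); the other two beads are in their slots of the rest, within 12 mm of where they were (((horizontal distance between bead_1 and tray_blue below 0.05 m and height (world z) of bead_1 between 0.0185 and 0.0245 m and angle between bead_1's own x axis and vertical between 1.45 and 1.69 rad and linear speed of each of bead_1, bead_2, bead_3 below 0.02 m/s and distance of each of bead_2, bead_3 from where it was at the start of the episode below 0.012 m and horizontal distance between each of bead_2, bead_3 and rest_middle above 0.02 m) or (horizontal distance between bead_2 and tray_red below 0.05 m and height (world z) of bead_2 between 0.0185 and 0.0245 m and angle between bead_2's own x axis and vertical between 1.45 and 1.69 rad and linear speed of each of bead_2, bead_1, bead_3 below 0.02 m/s and distance of each of bead_1, bead_3 from where it was at the start of the episode below 0.012 m and horizontal distance between each of bead_1, bead_3 and rest_middle above 0.02 m) or (horizontal distance between bead_3 and tray_green below 0.05 m and height (world z) of bead_3 between 0.0185 and 0.0245 m and angle between bead_3's own x axis and vertical between 1.45 and 1.69 rad and linear speed of each of bead_3, bead_1, bead_2 below 0.02 m/s and distance of each of bead_1, bead_2 from where it was at the start of the episode below 0.012 m and horizontal distance between each of bead_1, bead_2 and rest_middle above 0.02 m))); the robot touches nothing.
It fails at once if a bead is forced against the gauge with more than 40 N (contact force between any of bead_1, bead_2, bead_3 and gauge above 40 N).
It fails at once if a bead is dropped: it moves faster than 0.8 m/s with its centre less than 45 mm above the table ((height (world z) of bead_1 below 0.045 m and linear speed of bead_1 above 0.8 m/s) or (height (world z) of bead_2 below 0.045 m and linear speed of bead_2 above 0.8 m/s) or (height (world z) of bead_3 below 0.045 m and linear speed of bead_3 above 0.8 m/s)).
It fails at once if the reel, reamer, canister or case is moved by more than 30 mm (distance of any of reel, reamer, canister, case from where it was at the start of the episode above 0.03 m).
It also fails if it takes over 64 s, if anything falls off the work surface, if the arm or the gripper's body presses on something with over 40 N, if the wrist force passes 120 N, or if a joint passes its speed limit or range.

ROBOT

A 6-joint arm with a two-finger parallel gripper is mounted at the origin on the work surface. World frame = base frame: x ahead of the robot, y to its left, z up, the work surface at z = 0. Lengths are in m, angles in rad, forces in N, time in s.
With the tool pointing down it reaches from about 0.3 to 0.85 m from the base axis. Payload 4.2 kg.
Tool frame: the origin (TCP) lies midway between the tips of the shut fingers; the grasp point (between the pads) lies 19 mm behind it; z points along the fingers, y is the line along which they close (so a half turn about z gives the same grasp; the last joint's range is limited). The gripper opens to 91 mm and grips with 3 to 60 N. Pads are 32 mm wide; open, the fingers measure 118 mm over their backs; the gripper's body (76 mm by 178 mm) begins 60 mm behind the grasp point.
Start: joints at [-1.245, 0.32, 1.565, -0, 1.257, -0.02], TCP at [0.195, -0.541, 0.214] pointing down, gripper open.
Joint ranges: [-3.11, 3.11], [-0.84, 2.01], [0.21, 2.61], [-1.34, 4.49], [0.05, 2.63], [-2.56, 2.56]. Speed limits (rad/s): [2.57, 2.57, 3.14, 3.14, 3.14, 3.14].

INTERFACE

Orientations are given as a rotation vector (axis times angle).
In Python, from cell import env, eyes gives the robot as it stands.
- The arm moves only by the shell command python3 -m pendant 'ROWS' [FORCE]. ROWS is JSON, a list of rows, each an object of numbers: "rx", "ry", "rz": the turn, a rotation vector about the tool's x, y, z in rad; "x", "y", "z": the shift along the tool's x, y, z in m; "claw": the opening, from 0 (shut) to 1 (fully open). A call has 1 to 5 rows; each row is the pose to reach, as a shift and turn from the pose commanded when the call began, along the tool's axes at that moment; what a row does not reach only later rows make up. A row lasts 1/10 s, in which the tool goes at most 50 mm and 8.59 degrees, less where a joint would pass 70% of its speed; a pose out of reach is approached as far as the arm can. A call with a gripper value outside its range is refused whole. The fingers move at their own pace and stop on an object; FORCE is the grip in N (left out, the last holds). Time passes only in rows, so rows that repeat a pose let the fingers close. It gives the time, the measured TCP pose, the force, the opening and the grip force at its end, in the units of the state.
- env.observe(): the state, without advancing time (a new reading comes with each control period).
- eyes.get_image(name): name is "scene" or "top"; returns a dict with "color" (480x640x3 uint8, red, green, blue), "vfov" (degrees; the focal length in pixels is half the picture's height over the tangent of half this angle, whatever the lens; pixels are square), "cx", "cy" (the principal point, pixels), "k1" (the pictures are not rectified: a ray, as slopes to the right and down, at radius r is drawn at 1 + k1 r^2 times it, then the intrinsics apply), "eye" and "orientation" of the camera in the world. Camera axes: x right, y up, looking along -z (the intrinsics and any distortion apply to the point x, -y, -z); pixel columns grow to the right and rows downward; lengths in m; the calibration is good to about 2 mm. A picture is of the moment at which its call begins. There is no depth.
- env.job_done(): hands the job in; it is judged then, once.
The state is a dict: "t": time; "joint_pos": joint angles; "joint_vel": joint speeds; "joint_efforts": joint torques, N m; "tcp_pos": TCP position; "tool_rot": TCP orientation; "wrist_force": force on the tool from outside, world axes, zero at the start; "wrist_torque": the same for the moment, N m; "grip_width": opening from 0.0 (shut) to 1.0 (fully open); "gripper_force": force on a finger pad.
Only numpy, scipy, OpenCV 4.12 (cv2) and the standard library are available. Lean on these libraries where they do the work, as an engineer would, in place of code of your own. Each camera call takes 0.05 s, during which the arm holds its last target. There are 200 camera calls.

## Working session

There is one attempt and no reset: what is moved stays moved. The work goes in short steps, Python scripts to look and compute and a shell command to move; the robot and the scene stay as the last step left them, time stands still between calls to the robot, and variables do not carry over. Pictures are saved under pics/ and viewed, at most 13 in all, crops included, and the job is handed in when it is done.

```bash
ls; mkdir -p pics; python3 - <<'E'
from cell import env, eyes
import cv2
for n in ("scene","top"):
    i=eyes.get_image(n); cv2.imwrite(f"pics/{n}0.png",i["color"][:,:,::-1]); print({k:v for k,v in i.items() if k!="color"})
print(env.observe())
E
```

```text
pics
{'vfov': 57.817290045293696, 'cx': 316.5307751961775, 'cy': 234.26719566866723, 'k1': -0.03108449529909213, 'eye': array([ 1.07763459, -0.44852343,  0.64122927]), 'orientation': array([0.81226961, 0.3960231 , 0.85479394])}
{'vfov': 47.460087760363216, 'cx': 323.560146542349, 'cy': 238.50343657687077, 'k1': -0.03274572077964536, 'eye': array([ 0.41272419, -0.03931427,  1.28645952]), 'orientation': array([ 0.11586692, -0.10350426, -1.57348295])}
{'t': 0.1, 'joint_pos': array([-1.24503068e+00,  3.20234584e-01,  1.56552941e+00, -2.11804858e-05,
        1.25741666e+00, -1.99849299e-02]), 'joint_vel': array([-1.22739644e-03, -1.98273404e-03, -3.01363104e-03,  5.38563497e-04,
        1.59366943e-05,  2.59562601e-04]), 'joint_efforts': array([-9.41835674e-05, -4.13333416e+01, -2.32506877e+01,  7.29437638e-02,
        4.22185252e-02, -4.84358179e-05]), 'tcp_pos': array([ 0.19472889, -0.54054861,  0.21321129]), 'tool_rot': array([-3.09321999e+00, -5.40143267e-01,  4.10957036e-04]), 'wrist_force': array([-0.68617389,  0.48215467,  0.00580537]), 'wrist_torque': array([ 0.0353924 , -0.00054623,  0.02671482]), 'gripper_force': 0.0, 'grip_width': 0.9982910665928355}
```

View pics/scene0.png

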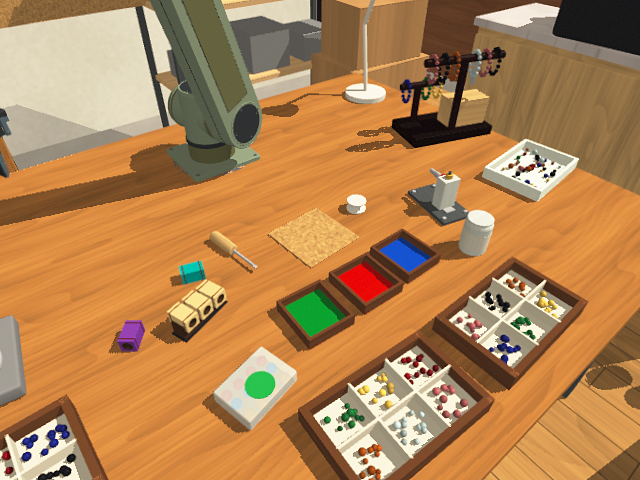

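View pics/top0.png

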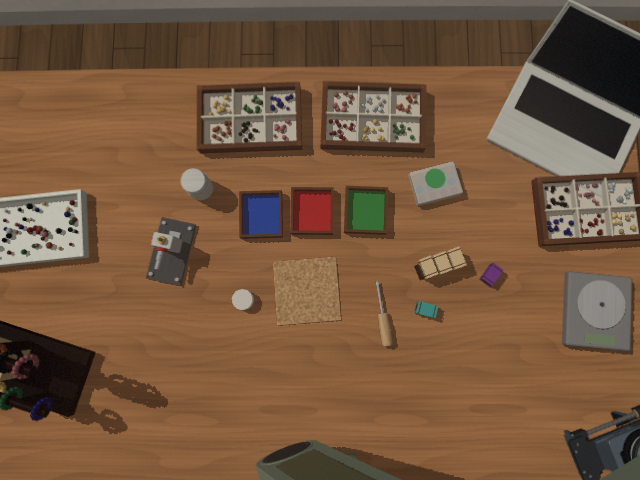

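Candidates (top view): the three maple beads in the rest at about (429,267), (442,263) and (456,258). The purple look-alike is at (492,274) and the turquoise one at (427,310); both are excluded by colour. I choose the middle maple bead at (442,263). The gauge is at (172,250), the mat at (307,291), and the blue, red and green trays at (262,215), (313,212) and (367,211).

```bash
cat > h.py <<'E'
import numpy as np, cv2
from cell import env, eyes
from scipy.spatial.transform import Rotation as R
from scipy.optimize import least_squares
class Cam:
    def __init__(s,n):
        i=eyes.get_image(n); s.img=i["color"][:,:,::-1].copy(); s.f=240/np.tan(np.radians(i["vfov"]/2))
        s.c=np.array([i["cx"],i["cy"]]); s.k=i["k1"]; s.eye=i["eye"]; s.R=R.from_rotvec(i["orientation"]).as_matrix()
    def proj(s,P):
        p=(np.atleast_2d(P)-s.eye)@s.R; q=np.c_[p[:,0],-p[:,1]]/-p[:,2:]
        return q*(1+s.k*(q**2).sum(1,keepdims=True))*s.f+s.c
    def onz(s,uv,z):
        return least_squares(lambda a:(s.proj([a[0],a[1],z])-uv)[0],[.5,0]).x
def tri(cs,uvs): return least_squares(lambda P:np.concatenate([(c.proj(P)-u)[0] for c,u in zip(cs,uvs)]),[.5,0,.05])
def crop(c,x0,y0,w,h,k): return cv2.resize(c.img[y0:y0+h,x0:x0+w],None,fx=k,fy=k,interpolation=cv2.INTER_CUBIC)
E
python3 - <<'E'
from h import *
s,t=Cam("scene"),Cam("top")
a=[crop(t,405,235,80,60,5),crop(s,160,270,80,60,5),crop(t,135,210,80,60,5),crop(s,400,160,80,60,5)]
cv2.imwrite("pics/c1.png",np.vstack([np.hstack(a[:2]),np.hstack(a[2:])]))
E
```

```text
(no output)
```

View pics/c1.png

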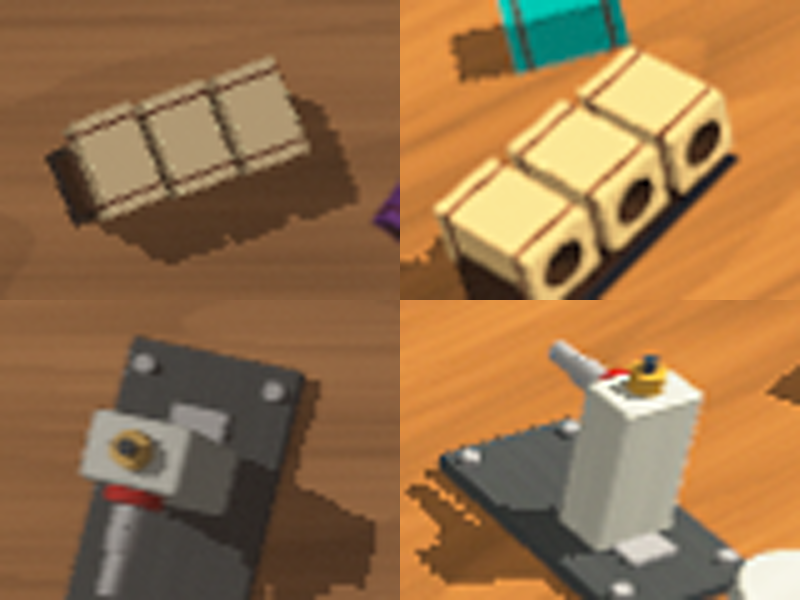

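The close crop confirms the middle maple bead, at crop top-left (190,138). The pin tip is at about (156.4,268) in the top view and (431,170) in the scene view, pointing toward the robot.

```bash
python3 - <<'E'
from h import *
s,t=Cam("scene"),Cam("top")
# rest: points (cam, a, b, crop px)
A=.023
T=[(A,.048,68,130),(A,-.048,272,57),(-A,-.048,308,152),(-A,.048,102,218)]
S=[(-A,-.048,437,210),(-A,-.02,500,158),(A,-.02,592,205),(A,-.048,520,262),(-A,.02,580,95),(-A,.048,633,48),(A,.048,730,92),(A,.02,672,148),(-A,-.014,508,150),(-A,.014,565,102),(A,.014,660,148),(A,-.014,597,200)]
def pt(p,a,b,z): c,q=np.cos(p[2]),np.sin(p[2]); return [p[0]+c*a-q*b,p[1]+q*a+c*b,z]
def res(p,w=None):
    o=[]
    for a,b,u,v in T: o.append((t.proj(pt(p,a,b,p[3]))-[405+u/5,235+v/5])[0])
    for a,b,u,v in S: o.append((s.proj(pt(p,a,b,p[3]))-[160+(u-400)/5,270+v/5])[0])
    return np.concatenate(o)
r=least_squares(res,[.45,-.3,.3,.05],loss="soft_l1"); print("rest x y yaw ztop",r.x.round(4)); print(res(r.x).reshape(-1,2).round(1).tolist())
# gauge
tip=tri([t,s],[[156.4,268.2],[431.2,170.6]]); col=tri([t,s],[[161.4,249.4],[442.5,175.0]])
print("tip",tip.x.round(4),tip.fun.round(1),"collar",col.x.round(4),col.fun.round(1))
d=col.x-tip.x; print("pin yaw",np.arctan2(d[1],d[0]),np.linalg.norm(d))
B=[t.onz([135+u/5,210+(v-300)/5],.01) for u,v in((138,337),(303,373))]+[t.onz(q,.01) for q in((147,279),(183,286))]
print("base",np.round(B,4).tolist())
e=(B[0]+B[1]-B[2]-B[3]); print("base yaw",np.arctan2(e[1],e[0]), B[0]-B[2],"width",np.linalg.norm(B[0]-B[1]))
hsv=cv2.cvtColor(t.img,cv2.COLOR_BGR2HSV)
for n,lo,hi,x in(("blue",(105,150,60),(130,255,255),240),("red",(170,150,60),(180,255,255),290),("green",(50,120,50),(80,255,255),345)):
    m=cv2.inRange(hsv,lo,hi); m[:185]=0;m[240:]=0;m[:,:x]=0;m[:,x+52:]=0
    v,u=np.nonzero(m); c=t.onz([(u.min()+u.max())/2,(v.min()+v.max())/2],.007); print(n,len(u),c.round(4))
print("mat",t.onz([307,291],.004).round(4),[t.onz(q,.004).round(3).tolist() for q in((273,262),(336,257),(341,319),(277,325))])
print("reel",t.onz([243,300],.026),"canister",t.onz([195,182],.085),"reamer",t.onz([378,283],.01),t.onz([388,346],.02),"turq",t.onz([427,310],.028),"purple",t.onz([492,274],.028))
E
```

```text
rest x y yaw ztop [ 0.5303 -0.2985  0.3195  0.0461]
[[-0.4, -1.4], [-1.8, -0.2], [-1.9, -0.2], [-0.3, 0.1], [0.0, -0.6], [-0.6, -0.1], [-1.0, 1.7], [1.6, 0.8], [-0.4, -1.0], [-0.2, -0.5], [-1.8, 0.8], [-0.9, -1.0], [0.3, -0.6], [0.2, -0.4], [-0.8, 1.0], [0.5, 0.5]]
tip [0.5183 0.3448 0.0725] [ 0.  0.  0. -0.] collar [0.56   0.3319 0.0853] [-0.4 -0.4 -0.5  0.1]
pin yaw -0.29878044696104067 0.0454777718924153
base [[0.6453, 0.3542], [0.6273, 0.2745], [0.4984, 0.3859], [0.4817, 0.3002]]
base yaw -0.19385498242998914 [ 0.14683321 -0.03170673] width 0.0817346445410928
blue 1084 [0.65   0.1144]Traceback (most recent call last):
  File "<stdin>", line 24, in <module>
    return umr_minimum(a, axis, None, out, keepdims, initial, where)
ValueError: zero-size array to reduction operation minimum which has no identity
```

```bash
cat >> h.py <<'E'
def need(x,y,z,yaw):
    "remaining move to TCP x,y,z with the tool's y axis at yaw (world), tool down"
    o=env.observe(); Q=R.from_rotvec(o["tool_rot"])
    cx=np.array([-np.sin(yaw),np.cos(yaw)]); yy=np.array([np.cos(yaw),np.sin(yaw),0]); zz=np.array([0,0,-1.]); G=R.from_matrix(np.c_[np.cross(yy,zz),yy,zz])
    print("shift",Q.inv().apply(np.array([x,y,z])-o["tcp_pos"]).round(4),"turn",(Q.inv()*G).as_rotvec().round(3),"rows",round(max(np.linalg.norm(np.array([x,y,z])-o["tcp_pos"])/.05,(Q.inv()*G).magnitude()/.15),1))
E
python3 - <<'E'
from h import *
t=Cam("top"); hsv=cv2.cvtColor(t.img,cv2.COLOR_BGR2HSV)
for n,lo,hi,x in(("blue",(105,120,40),(130,255,255),240),("red",(0,200,60),(6,255,255),290),("red2",(170,120,60),(180,255,255),290),("green",(50,120,30),(80,255,255),345)):
    m=cv2.inRange(hsv,lo,hi); m[:185]=0;m[240:]=0;m[:,:x]=0;m[:,x+52:]=0
    v,u=np.nonzero(m)
    if len(u): print(n,len(u),t.onz([(u.min()+u.max())/2,(v.min()+v.max())/2],.007).round(4))
print("mat",t.onz([307,291],.004).round(4),[t.onz(q,.004).round(3).tolist() for q in((273,262),(336,257),(341,319),(277,325))])
print("reel",t.onz([243,300],.026),"canister",t.onz([195,182],.085),"reamer",t.onz([378,283],.01),t.onz([388,346],.02),"turq",t.onz([427,310],.028),"purple",t.onz([492,274],.028))
p=[.5303,-.2985]
q=t.onz([405+187/5,235+137/5],.05); print("middle bead top, top view",q)
need(*p,.16,.32)
E
```

```text
blue 1378 [0.6524 0.1204]
green 1369 [ 0.6617 -0.13  ]
mat [0.469  0.0097] [[0.538, 0.09], [0.549, -0.059], [0.404, -0.069], [0.391, 0.08]]
reel [0.44809631 0.15621101] canister [0.71251955 0.26024241] reamer [ 0.4864492  -0.15623208] [ 0.34215822 -0.17556042] turq [ 0.4230641  -0.26550221] purple [ 0.50444915 -0.41825023]
middle bead top, top view [ 0.5299781  -0.29981986]
shift [ 0.3978 -0.1143  0.0538] turn [-0.    -0.    -1.545] rows 10.3
```

```bash
python3 -m pendant '[{"x":0.04,"y":-0.012,"rz":-0.14,"claw":0.8},{"x":0.08,"y":-0.024,"rz":-0.28,"claw":0.8},{"x":0.12,"y":-0.036,"rz":-0.42,"claw":0.8},{"x":0.16,"y":-0.048,"rz":-0.56,"claw":0.8},{"x":0.2,"y":-0.06,"rz":-0.7,"claw":0.8}]' 10 && python3 -c "
from h import *
need(.5303,-.2985,.16,.32)"
```

```text
$[0]: bad value
```

```bash
python3 -m pendant '[{"x":0.04,"y":-0.012,"z":0,"rx":0,"ry":0,"rz":-0.14,"claw":0.8},{"x":0.08,"y":-0.024,"z":0,"rx":0,"ry":0,"rz":-0.28,"claw":0.8},{"x":0.12,"y":-0.036,"z":0,"rx":0,"ry":0,"rz":-0.42,"claw":0.8},{"x":0.16,"y":-0.048,"z":0,"rx":0,"ry":0,"rz":-0.56,"claw":0.8},{"x":0.2,"y":-0.06,"z":0,"rx":0,"ry":0,"rz":-0.7,"claw":0.8}]' 10 && python3 -c "
from h import *
need(.5303,-.2985,.16,.32)"
```

```text
t: 0.85
tcp_pos: [0.3639, -0.4156, 0.2141]
tool_rot: [2.717, 1.576, 0.0]
wrist_force: [-0.4, -0.7, -0.7]
grip_width: 0.804
gripper_force: 0.0
shift [0.1843 0.0863 0.0541] turn [ 0.     0.    -0.839] rows 5.6
```

```bash
python3 -m pendant '[{"x":0.037,"y":0.017,"z":0.005,"rx":0,"ry":0,"rz":-0.14,"claw":0.8},{"x":0.074,"y":0.034,"z":0.01,"rx":0,"ry":0,"rz":-0.28,"claw":0.8},{"x":0.11,"y":0.051,"z":0.02,"rx":0,"ry":0,"rz":-0.42,"claw":0.8},{"x":0.147,"y":0.068,"z":0.025,"rx":0,"ry":0,"rz":-0.56,"claw":0.8},{"x":0.184,"y":0.086,"z":0.03,"rx":0,"ry":0,"rz":-0.7,"claw":0.8}]' && python3 -c "
from h import *
need(.5303,-.2985,.11,.32)"
```

```text
t: 1.35
tcp_pos: [0.5304, -0.2994, 0.1836]
tool_rot: [-2.012, -2.413, 0.0]
wrist_force: [0.8, -0.4, -0.2]
grip_width: 0.799
gripper_force: 0.0
shift [0.0009 0.     0.0736] turn [-0.    -0.    -0.139] rows 1.5
```

```bash
python3 -m pendant '[{"x":0.0005,"y":0,"z":0.04,"rx":0,"ry":0,"rz":-0.139,"claw":0.8},{"x":0.0005,"y":0,"z":0.08,"rx":0,"ry":0,"rz":-0.139,"claw":0.8},{"x":0.0005,"y":0,"z":0.11,"rx":0,"ry":0,"rz":-0.139,"claw":0.8},{"x":0.0005,"y":0,"z":0.12,"rx":0,"ry":0,"rz":-0.139,"claw":0.8},{"x":0.0005,"y":0,"z":0.12,"rx":0,"ry":0,"rz":-0.139,"claw":0.8}]' && python3 - <<'E'
from h import *
need(.5303,-.2985,.026,.32)
s,t=Cam("scene"),Cam("top")
cv2.imwrite("pics/c2.png",np.hstack([crop(t,405,225,80,80,5),crop(s,150,240,80,80,5)]))
E
```

```text
t: 1.85
tcp_pos: [0.5286, -0.2998, 0.0628]
tool_rot: [-1.845, -2.539, 0.0]
wrist_force: [0.1, -0.1, -0.3]
grip_width: 0.796
gripper_force: 0.0
shift [0.0006 0.0021 0.0368] turn [-0.002 -0.002 -0.006] rows 0.7
```

View pics/c2.png

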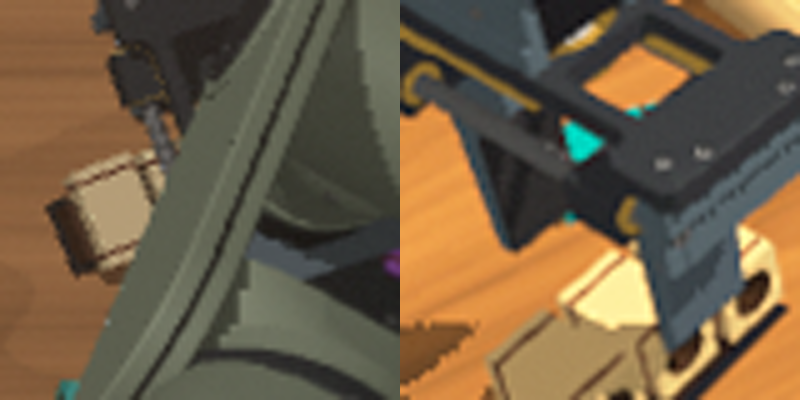

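The scene crop shows the front finger tip, its lower edge running from (665,352) to (738,300), in front of the middle bead. I'll check the lateral offset within this same camera.

```bash
python3 - <<'E'
from h import *
s=Cam("scene"); c,q=np.cos(.32),np.sin(.32); ax=np.array([c,q]); ay=np.array([-q,c]); o=env.observe()["tcp_pos"]
p0=np.array([.5303,-.2985])
def lat(px,z,n): w=s.onz(px,z); print(n,"along",((w-p0)@ax).round(4),"lat",((w-p0)@ay).round(4))
for u,v in((665,352),(738,300)): lat([150+(u-400)/5,240+v/5],o[2],"finger")
for h in((565,262),(636,200),(705,143)): lat([160+(h[0]-400)/5,270+h[1]/5],.036,"mouth")
print("tcp lat",(o[:2]-p0)@ay,(o[:2]-p0)@ax)
E
```

```text
finger along 0.0421 lat -0.0209
finger along 0.0463 lat 0.0104
mouth along 0.0249 lat -0.0349
mouth along 0.0253 lat -0.0006
mouth along 0.0269 lat 0.0334
tcp lat -0.002487284538082334 -0.0005894307798478029
```

```bash
for i in 1 2; do python3 -m pendant '[{"x":0,"y":0,"z":0,"rx":0,"ry":0,"rz":0,"claw":0.8},{"x":0,"y":0,"z":0,"rx":0,"ry":0,"rz":0,"claw":0.8}]'| grep tcp; done; python3 -c "
from h import *
for i in range(4): need(.5303,-.2985,.026,.32); eyes.get_image('top')"
```

```text
tcp_pos: [0.5299, -0.3007, 0.0654]
tcp_pos: [0.5294, -0.3002, 0.0644]
shift [0.0014 0.0014 0.0384] turn [ 0.     0.001 -0.006] rows 0.8
shift [0.0013 0.0015 0.0382] turn [ 0.     0.    -0.006] rows 0.8
shift [0.0013 0.0015 0.0381] turn [ 0.     0.    -0.006] rows 0.8
shift [0.0012 0.0015 0.038 ] turn [-0.     0.    -0.006] rows 0.8
```

```bash
python3 -m pendant '[{"x":0.002,"y":0.0015,"z":0.01,"rx":0,"ry":0,"rz":0,"claw":0.8},{"x":0.002,"y":0.0015,"z":0.02,"rx":0,"ry":0,"rz":0,"claw":0.8},{"x":0.002,"y":0.0015,"z":0.03,"rx":0,"ry":0,"rz":0,"claw":0.8},{"x":0.002,"y":0.0015,"z":0.037,"rx":0,"ry":0,"rz":0,"claw":0.8},{"x":0.002,"y":0.0015,"z":0.037,"rx":0,"ry":0,"rz":0,"claw":0.8}]' && python3 - <<'E'
from h import *
need(.5303,-.2985,.026,.32)
s=Cam("scene")
cv2.imwrite("pics/c3.png",crop(s,160,250,80,80,7))
E
```

```text
t: 3.1
tcp_pos: [0.5292, -0.2972, 0.0252]
tool_rot: [-1.845, -2.539, 0.001]
wrist_force: [0.6, 1.1, -0.5]
grip_width: 0.801
gripper_force: 0.0
shift [-0.0015  0.0007 -0.0008] turn [-0.002 -0.002 -0.006] rows 0.0
```

View pics/c3.png

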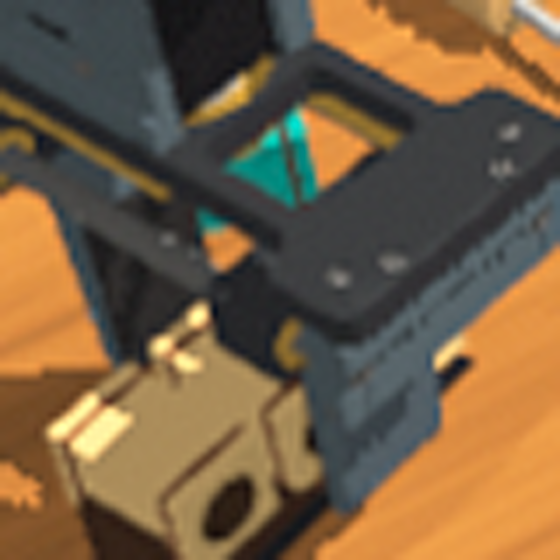

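The front finger now hangs in front of the middle bead, with its lower edge from crop (345,510) to (440,435). I'll check the lateral position again.

```bash
python3 - <<'E'
from h import *
s=Cam("scene"); c,q=np.cos(.32),np.sin(.32); ax=np.array([c,q]); ay=np.array([-q,c]); o=env.observe()["tcp_pos"]
p0=np.array([.5303,-.2985])
for u,v in((345,510),(440,435)):
    w=s.onz([160+u/7,250+v/7],o[2]); print(((w-p0)@ax).round(4),((w-p0)@ay).round(4))
print(o,(o[:2]-p0)@ay)
E
```

```text
0.0427 -0.015
0.0456 0.0167
[ 0.53007214 -0.2978149   0.02666292] 0.0007219961089662387
```

```bash
for i in 1 2; do python3 -m pendant '[{"x":-0.001,"y":0,"z":0,"rx":0,"ry":0,"rz":0,"claw":0.4},{"x":-0.001,"y":0,"z":0,"rx":0,"ry":0,"rz":0,"claw":0.4},{"x":-0.001,"y":0,"z":0,"rx":0,"ry":0,"rz":0,"claw":0.4},{"x":-0.001,"y":0,"z":0,"rx":0,"ry":0,"rz":0,"claw":0.4},{"x":-0.001,"y":0,"z":0,"rx":0,"ry":0,"rz":0,"claw":0.4}]' 15; done
```

```text
t: 3.7
tcp_pos: [0.5306, -0.2989, 0.0273]
tool_rot: [1.846, 2.541, -0.0]
wrist_force: [0.9, 0.7, 2.4]
grip_width: 0.504
gripper_force: 15.0
t: 4.2
tcp_pos: [0.5307, -0.2994, 0.0273]
tool_rot: [-1.847, -2.541, -0.0]
wrist_force: [-0.8, 3.2, 4.8]
grip_width: 0.502
gripper_force: 15.0
```

```bash
python3 -m pendant '[{"x":0,"y":0,"z":-0.015,"rx":0,"ry":0,"rz":0,"claw":0.4},{"x":0,"y":0,"z":-0.035,"rx":0,"ry":0,"rz":0,"claw":0.4},{"x":0,"y":0,"z":-0.06,"rx":0,"ry":0,"rz":0,"claw":0.4},{"x":0,"y":0,"z":-0.09,"rx":0,"ry":0,"rz":0,"claw":0.4},{"x":0,"y":0,"z":-0.12,"rx":0,"ry":0,"rz":0,"claw":0.4}]' && python3 -c "
from h import *
need(.469,.0097,.147,-.2)"
```

```text
t: 4.7
tcp_pos: [0.5305, -0.3001, 0.1473]
tool_rot: [-1.847, -2.541, 0.001]
wrist_force: [-0.3, -0.6, 0.0]
grip_width: 0.505
gripper_force: 15.0
shift [3.136e-01 3.720e-02 2.000e-04] turn [-0.001  0.001  0.514] rows 6.3
```

```bash
python3 -m pendant '[{"x":0.035,"y":0.004,"z":0,"rx":0,"ry":0,"rz":0.1,"claw":0.4},{"x":0.075,"y":0.009,"z":0,"rx":0,"ry":0,"rz":0.2,"claw":0.4},{"x":0.115,"y":0.014,"z":0,"rx":0,"ry":0,"rz":0.3,"claw":0.4},{"x":0.155,"y":0.018,"z":0,"rx":0,"ry":0,"rz":0.4,"claw":0.4},{"x":0.195,"y":0.023,"z":0,"rx":0,"ry":0,"rz":0.514,"claw":0.4}]' && python3 - <<'E'
from h import *
need(.469,.0097,.147,-.2)
s,t=Cam("scene"),Cam("top")
cv2.imwrite("pics/c4.png",np.hstack([crop(t,400,230,100,60,4),crop(s,160,260,100,60,4)]))
E
```

```text
t: 5.2
tcp_pos: [0.4918, -0.1062, 0.1465]
tool_rot: [2.436, 1.982, -0.0]
wrist_force: [0.6, -0.4, -0.0]
grip_width: 0.503
gripper_force: 15.0
shift [ 0.1088 -0.0459 -0.0006] turn [ 0.     0.001 -0.005] rows 2.4
```

View pics/c4.png

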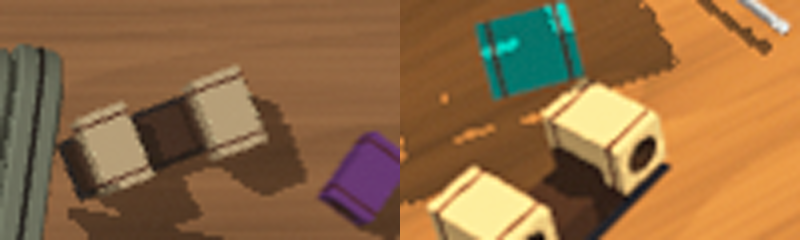

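The middle bead is out of the rest, and its two neighbours are undisturbed at top-crop (115,145) and (228,110). Now to the mat.

```bash
python3 -m pendant '[{"x":0.036,"y":-0.015,"z":0.01,"rx":0,"ry":0,"rz":0,"claw":0.4},{"x":0.073,"y":-0.03,"z":0.02,"rx":0,"ry":0,"rz":0,"claw":0.4},{"x":0.109,"y":-0.046,"z":0.04,"rx":0,"ry":0,"rz":0,"claw":0.4},{"x":0.109,"y":-0.046,"z":0.07,"rx":0,"ry":0,"rz":0,"claw":0.4},{"x":0.109,"y":-0.046,"z":0.1,"rx":0,"ry":0,"rz":0,"claw":0.4}]' && python3 -m pendant '[{"x":0,"y":0,"z":0.015,"rx":0,"ry":0,"rz":0,"claw":0.4},{"x":0,"y":0,"z":0.025,"rx":0,"ry":0,"rz":0,"claw":0.4},{"x":0,"y":0,"z":0.031,"rx":0,"ry":0,"rz":0,"claw":0.4},{"x":0,"y":0,"z":0.034,"rx":0,"ry":0,"rz":0,"claw":0.4},{"x":0,"y":0,"z":0.034,"rx":0,"ry":0,"rz":0,"claw":0.4}]'
```

```text
t: 5.8
tcp_pos: [0.4698, 0.0092, 0.0463]
tool_rot: [2.427, 1.991, 0.002]
wrist_force: [-0.7, 0.5, -0.7]
grip_width: 0.505
gripper_force: 15.0
t: 6.3
tcp_pos: [0.4694, 0.0086, 0.0131]
tool_rot: [2.432, 1.988, 0.001]
wrist_force: [0.9, -0.9, -0.2]
grip_width: 0.51
gripper_force: 15.0
```

```bash
python3 -m pendant '[{"x":0,"y":0,"z":0.001,"rx":0,"ry":0,"rz":0,"claw":0.4},{"x":0,"y":0,"z":0.002,"rx":0,"ry":0,"rz":0,"claw":0.4},{"x":0,"y":0,"z":0.003,"rx":0,"ry":0,"rz":0,"claw":0.4},{"x":0,"y":0,"z":0.003,"rx":0,"ry":0,"rz":0,"claw":0.4}]';python3 -m pendant '[{"x":0,"y":0,"z":0.001,"rx":0,"ry":0,"rz":0,"claw":0.4},{"x":0,"y":0,"z":0.001,"rx":0,"ry":0,"rz":0,"claw":0.4},{"x":0,"y":0,"z":0.001,"rx":0,"ry":0,"rz":0,"claw":0.4}]'
```

```text
t: 6.7
tcp_pos: [0.469, 0.0088, 0.0101]
tool_rot: [2.432, 1.988, 0.0]
wrist_force: [-0.3, -0.7, 0.1]
grip_width: 0.511
gripper_force: 15.0
t: 7.0
tcp_pos: [0.4691, 0.0089, 0.0092]
tool_rot: [2.432, 1.988, 0.001]
wrist_force: [-0.3, -0.2, 4.4]
grip_width: 0.507
gripper_force: 15.0
```

```bash
python3 -m pendant '[{"x":0,"y":0,"z":0,"rx":0,"ry":0,"rz":0,"claw":0.6},{"x":0,"y":0,"z":0,"rx":0,"ry":0,"rz":0,"claw":0.7},{"x":0,"y":0,"z":-0.01,"rx":0,"ry":0,"rz":0,"claw":0.7},{"x":0,"y":0,"z":-0.04,"rx":0,"ry":0,"rz":0,"claw":0.7},{"x":0,"y":0,"z":-0.07,"rx":0,"ry":0,"rz":0,"claw":0.7}]' && python3 -m pendant '[{"x":0,"y":0,"z":0,"rx":0,"ry":0,"rz":-0.14,"claw":0.7},{"x":0,"y":0,"z":0,"rx":0,"ry":0,"rz":-0.28,"claw":0.7},{"x":0,"y":0,"z":0,"rx":0,"ry":0,"rz":-0.42,"claw":0.7},{"x":0,"y":0,"z":0,"rx":0,"ry":0,"rz":-0.56,"claw":0.7},{"x":0,"y":0,"z":0,"rx":0,"ry":0,"rz":-0.7,"claw":0.7}]' && python3 -m pendant '[{"x":0,"y":0,"z":0,"rx":0,"ry":0,"rz":-0.14,"claw":0.7},{"x":0,"y":0,"z":0,"rx":0,"ry":0,"rz":-0.28,"claw":0.7},{"x":0,"y":0,"z":0,"rx":0,"ry":0,"rz":-0.42,"claw":0.7},{"x":0,"y":0,"z":0,"rx":0,"ry":0,"rz":-0.56,"claw":0.7},{"x":0,"y":0,"z":0,"rx":0,"ry":0,"rz":-0.7,"claw":0.7}]' && python3 - <<'E'
from h import *
need(.469,.009,.009,1.37)
s=Cam("scene"); c=s.proj([.469,.009,.03])[0].astype(int)-[40,35]; print(c)
g=crop(s,400,160,80,60,5); m=crop(s,c[0],c[1],80,60,5)
cv2.imwrite("pics/c5.png",np.hstack([m,g]))
E
```

```text
t: 7.5
tcp_pos: [0.4684, 0.0088, 0.0798]
tool_rot: [-2.431, -1.988, 0.002]
wrist_force: [-0.4, -0.6, 0.2]
grip_width: 0.698
gripper_force: 0.0
t: 8.0
tcp_pos: [0.469, 0.0088, 0.0796]
tool_rot: [1.595, 2.706, 0.0]
wrist_force: [-0.3, 0.7, 0.3]
grip_width: 0.702
gripper_force: 0.0
t: 8.5
tcp_pos: [0.469, 0.0088, 0.0795]
tool_rot: [0.57, 3.089, 0.0]
wrist_force: [-0.2, 0.2, 0.1]
grip_width: 0.701
gripper_force: 0.0
shift [0.0001 0.0001 0.0705] turn [ 0.     0.001 -0.164] rows 1.4
[271 190]
```

View pics/c5.png

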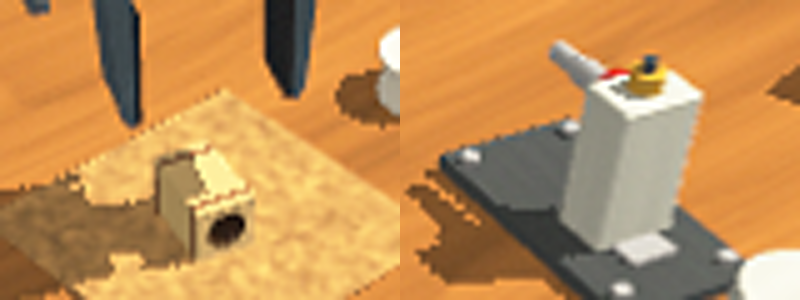

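The bead lies flat on the mat, its top at crop (205,180), and the fingers straddle it. While the view is clear, I'll refine the pin axis from its pixels.

```bash
python3 - <<'E'
from h import *
s,t=Cam("scene"),Cam("top")
for n,c,(x0,y0,x1,y1) in(("top",t,(150,248,166,272)),("scene",s,(424,164,448,180))):
    g=c.img[y0:y1,x0:x1].astype(int); v=g.max(2); sat=v-g.min(2)
    print(n); print(v.tolist() if 0 else '\n'.join(' '.join(f"{a:3d}{'*' if b>60 else ' '}" for a,b in zip(r,q)) for r,q in zip(v,sat)))
E
```

```text
top
142* 141* 134* 111   75  103  144* 162* 165* 161* 154* 146* 139* 118*  89   98 
141* 140* 134* 108   74   93  138* 163* 163* 157* 149* 139* 130* 118* 105*  92*
144* 143* 129*  85   75   75   75   91  107  108  122* 125* 122* 109*  96*  88*
147* 147* 127*  76   75   73   74  104  144  162  157  126   88   88   82   83 
146* 142* 114   74   74   75   75  108  147  161  153  130  106   87   76   72 
145* 134*  99   76   76   74   83  127  159  160  146  122  101   82   76   73 
144* 130*  86   74   74   75   85  129  159  157  138  115   94   79   75   75 
143* 125   73   74   74   73  107  146  160  140  107  108   90   77   74   73 
134* 111   73   75   75   75  120  156  157  146  124  101   86   75   73   74 
128*  87   73   76   73   83  128  156  154  139  116   95   82   75   74   73 
129*  86   74   73   73   84  129  158  149  131  109   91   79   74   73   73 
122   75   74   75   75   93  136  156  147  124  104   87   77   73   72   72 
109   72   73   75   76   76  118  148  136  111   94   81   75   73   72   73 
 87   75   74   75   75   84  128  161  152  121   92   
[... 2048 characters left out ...]
* 221* 218* 220* 222* 212* 156* 118  122  131  149  173  202  219  222* 230* 239* 241* 217* 168* 158*
224* 223* 220* 218* 217* 218* 220* 223* 225* 204* 131  116  121  127  144  168  185* 178* 200* 254  255  239  137* 187*
221* 218* 218* 219* 221* 223* 222* 216* 220* 218* 181* 113  115  127  162  218  252  255  255  243  139  139  146* 151*
219* 219* 222* 223* 221* 218* 218* 222* 226* 228* 225* 190* 133  142  220  253  255  236  142  143  143  142* 152* 157*
221* 223* 222* 219* 220* 223* 225* 225* 227* 227* 226* 228* 208* 131  149  189  244  255  239  156  151  145  153* 157*
222* 219* 220* 224* 225* 228* 227* 227* 223* 223* 223* 226* 212* 151  138  144  175  232  255  255  241  152  154  153
```

```bash
python3 - <<'E'
from h import *
s,t=Cam("scene"),Cam("top"); th=np.linspace(0,2*np.pi,60)
def circ(p,d,r): c,q=np.cos(p[3]),np.sin(p[3]); return np.array([[p[0]+c*d-q*r*np.cos(a),p[1]+q*d+c*r*np.cos(a),p[2]+r*np.sin(a)] for a in th])
# left edge of the pin in top view at rows, by silhouettes
def edge(p,d,r):
    uv=t.proj(circ(p,d,r)); n=np.array([-1,-.22]); return uv[np.argmax(uv@n)]
def res(p,parts=3):
    o=[]
    tb=t.proj(circ(p,0,.0055)); sb=s.proj(circ(p,0,.0055))
    if parts&1:
        o+=[tb[:,1].max()-268.6]
        for d,r,(x,y) in((0,.0055,(154.0,268)),(.017,.0055,(155.4,261)),(.023,.0075,(155.3,259)),(.04,.0075,(157.1,251))):
            e=edge(p,d,r); o.append((e[0]-x)+.22*(e[1]-y))
    if parts&2: o+=[sb[:,0].min()-429.6,sb[:,1].min()-168.4,(sb[:,1].max()-172.3)*.5]
    return np.array(o)
for parts,name in((1,"top"),(3,"both")):
    f=lambda a:res([a[0],a[1],.075,a[2]],parts); r=least_squares(f,[.52,.34,-.2],diff_step=1e-4); print(name,r.x.round(4),f(r.x).round(2))
f=lambda a:res(a,3); r=least_squares(f,[.52,.34,.075,-.2],diff_step=1e-4); print("free z",r.x.round(4),f(r.x).round(2))
need(.469,.009,.009,1.37)
E
```

```text
top [ 0.5184  0.3437 -0.2018] [-0.   -0.07  0.22 -0.13 -0.02]
both [ 0.519   0.3436 -0.2021] [-0.27 -0.06  0.23 -0.12 -0.   -0.13 -0.38 -0.16]
free z [ 0.5187  0.3443  0.0735 -0.2063] [-0.07 -0.13  0.19 -0.15  0.   -0.13  0.01  0.02]
shift [0.     0.0001 0.0702] turn [ 0.     0.    -0.172] rows 1.4
```

```bash
python3 -c "
from h import *
need(.4651,.0097,.009,1.369)"; python3 -m pendant '[{"x":-0.004,"y":0,"z":0,"rx":0,"ry":0,"rz":-0.14,"claw":0.7},{"x":-0.004,"y":0,"z":0,"rx":0,"ry":0,"rz":-0.171,"claw":0.7},{"x":-0.004,"y":0,"z":0.03,"rx":0,"ry":0,"rz":-0.171,"claw":0.7},{"x":-0.004,"y":0,"z":0.055,"rx":0,"ry":0,"rz":-0.171,"claw":0.7},{"x":-0.004,"y":0,"z":0.055,"rx":0,"ry":0,"rz":-0.171,"claw":0.7}]' && python3 -c "
from h import *
need(.4651,.0097,.009,1.369)"
```

```text
shift [ 0.0039 -0.0006  0.0702] turn [ 0.     0.    -0.171] rows 1.4
t: 9.25
tcp_pos: [0.4701, 0.0074, 0.0217]
tool_rot: [-0.315, -3.119, 0.001]
wrist_force: [-0.5, 0.2, -0.3]
grip_width: 0.699
gripper_force: 0.0
shift [0.0053 0.0012 0.0127] turn [-0.001 -0.006  0.   ] rows 0.3
```

```bash
python3 -m pendant '[{"x":0.008,"y":0,"z":0,"rx":0,"ry":0,"rz":0,"claw":0.7},{"x":0.008,"y":0,"z":0,"rx":0,"ry":0,"rz":0,"claw":0.7},{"x":0.008,"y":0,"z":0,"rx":0,"ry":0,"rz":0,"claw":0.7},{"x":0.008,"y":0,"z":0,"rx":0,"ry":0,"rz":0,"claw":0.7},{"x":0.008,"y":0,"z":0,"rx":0,"ry":0,"rz":0,"claw":0.7}]' && python3 -c "
from h import *
need(.4651,.0097,.009,1.369)"
```

```text
t: 9.75
tcp_pos: [0.4653, 0.009, 0.0246]
tool_rot: [0.313, 3.124, 0.0]
wrist_force: [-0.1, 0.4, -0.2]
grip_width: 0.702
gripper_force: 0.0
shift [0.0004 0.0007 0.0156] turn [0.    0.001 0.002] rows 0.3
```

```bash
python3 -m pendant '[{"x":0,"y":0,"z":0.008,"rx":0,"ry":0,"rz":0,"claw":0.7},{"x":0,"y":0,"z":0.0155,"rx":0,"ry":0,"rz":0,"claw":0.7},{"x":0,"y":0,"z":0.0155,"rx":0,"ry":0,"rz":0,"claw":0.2},{"x":0,"y":0,"z":0.0155,"rx":0,"ry":0,"rz":0,"claw":0.2},{"x":0,"y":0,"z":0.0155,"rx":0,"ry":0,"rz":0,"claw":0.2}]' 15 && python3 -m pendant '[{"x":0,"y":0,"z":0,"rx":0,"ry":0,"rz":0,"claw":0.2},{"x":0,"y":0,"z":0,"rx":0,"ry":0,"rz":0,"claw":0.2},{"x":0,"y":0,"z":0,"rx":0,"ry":0,"rz":0,"claw":0.2},{"x":0,"y":0,"z":0,"rx":0,"ry":0,"rz":0,"claw":0.2},{"x":0,"y":0,"z":0,"rx":0,"ry":0,"rz":0,"claw":0.2}]'
```

```text
t: 10.25
tcp_pos: [0.4649, 0.009, 0.0083]
tool_rot: [-0.313, -3.126, 0.0]
wrist_force: [-0.0, 1.1, 0.4]
grip_width: 0.464
gripper_force: 0.0
t: 10.75
tcp_pos: [0.465, 0.009, 0.0086]
tool_rot: [0.313, 3.125, -0.0]
wrist_force: [-0.2, 0.7, 1.6]
grip_width: 0.304
gripper_force: 15.0
```

```bash
python3 -m pendant '[{"x":0,"y":0,"z":-0.015,"rx":0,"ry":0,"rz":0,"claw":0.2},{"x":0,"y":0,"z":-0.035,"rx":0,"ry":0,"rz":0,"claw":0.2},{"x":0,"y":0.02,"z":-0.055,"rx":0,"ry":0,"rz":0,"claw":0.2},{"x":0,"y":0.06,"z":-0.07,"rx":0,"ry":0,"rz":0,"claw":0.2},{"x":0,"y":0.1,"z":-0.07,"rx":0,"ry":0,"rz":0,"claw":0.2}]' && python3 -c "
from h import *
need(.4628,.3553,.0656,1.3684)"
```

```text
t: 11.25
tcp_pos: [0.4864, 0.108, 0.0806]
tool_rot: [0.316, 3.121, 0.002]
wrist_force: [0.1, -0.9, 0.1]
grip_width: 0.31
gripper_force: 15.0
shift [0.0727 0.2375 0.0151] turn [0.002 0.005 0.001] rows 5.0
```

```bash
python3 -m pendant '[{"x":0.015,"y":0.045,"z":0,"rx":0,"ry":0,"rz":0,"claw":0.2},{"x":0.035,"y":0.09,"z":0,"rx":0,"ry":0,"rz":0,"claw":0.2},{"x":0.055,"y":0.135,"z":0,"rx":0,"ry":0,"rz":0,"claw":0.2},{"x":0.073,"y":0.18,"z":0,"rx":0,"ry":0,"rz":0,"claw":0.2},{"x":0.073,"y":0.22,"z":0.005,"rx":0,"ry":0,"rz":0,"claw":0.2}]' && python3 -c "
from h import *
need(.4628,.3553,.0656,1.3684)"
```

```text
t: 11.75
tcp_pos: [0.4548, 0.3395, 0.0738]
tool_rot: [-0.31, -3.126, 0.0]
wrist_force: [0.7, -0.8, -0.3]
grip_width: 0.307
gripper_force: 15.0
shift [-0.0047  0.0171  0.0082] turn [-0.    -0.001  0.005] rows 0.4
```

```bash
python3 -m pendant '[{"x":0,"y":0.016,"z":0.008,"rx":0,"ry":0,"rz":0,"claw":0.2},{"x":0,"y":0.016,"z":0.008,"rx":0,"ry":0,"rz":0,"claw":0.2},{"x":0,"y":0.016,"z":0.008,"rx":0,"ry":0,"rz":0,"claw":0.2},{"x":0,"y":0.016,"z":0.008,"rx":0,"ry":0,"rz":0,"claw":0.2}]' && python3 - <<'E'
from h import *
eyes.get_image("top");eyes.get_image("top")
need(.4628,.3553,.0656,1.3684)
s,t=Cam("scene"),Cam("top")
c=t.proj([.5,.345,.075])[0].astype(int)-[30,30]; d=s.proj([.5,.345,.075])[0].astype(int)-[30,30]; print(c,d)
cv2.imwrite("pics/c6.png",np.hstack([crop(t,*c,60,60,6),crop(s,*d,60,60,6)]))
E
```

```text
t: 12.15
tcp_pos: [0.4598, 0.3511, 0.0653]
tool_rot: [-0.315, -3.125, 0.002]
wrist_force: [0.6, 0.4, -0.2]
grip_width: 0.309
gripper_force: 15.0
shift [-0.0019  0.0044  0.0001] turn [-0.    -0.     0.001] rows 0.1
[125 246] [395 136]
```

View pics/c6.png

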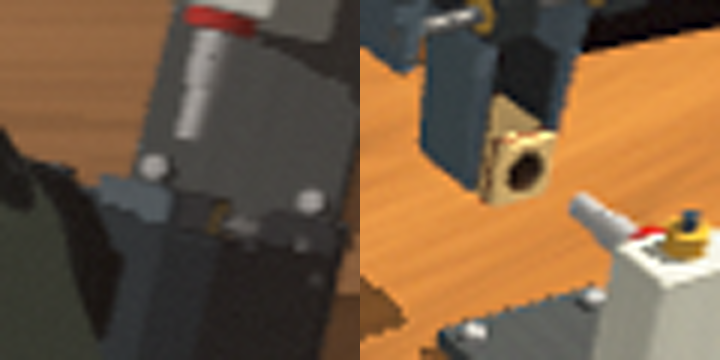

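The held bead's open mouth is at scene pixel (422.5,164.5) and the pin tip is just ahead at about (430,170). I'll compare this with the prediction.

```bash
python3 - <<'E'
from h import *
s=Cam("scene"); o=env.observe()["tcp_pos"]; print(o)
a=-.2024; ax=np.array([np.cos(a),np.sin(a),0]); ay=np.array([-np.sin(a),np.cos(a),0]); tip=np.array([.5187,.3438,.075])
m=o+.027*ax+[0,0,.0094]; print("pred mouth px",s.proj(m),"obs 422.5 164.5")
d=m-tip; print("along",d@ax,"lat",d@ay,"z",d[2])
f=lambda q:(s.proj(tip+q[0]*ay+(d@ax)*ax+[0,0,q[1]])-[422.5,164.5])[0]; print("obs lat,z",least_squares(f,[0,0]).x)
need(.4628,.3553,.0656,1.3684)
E
```

```text
[0.46017567 0.35202726 0.06575765]
pred mouth px [[422.2289266  164.17242856]] obs 422.5 164.5
along -0.03198352055289715 lat -0.0037052938801188187 z 0.00015764764255071784
obs lat,z [-0.0026238  -0.00107264]
shift [-0.0019  0.0037  0.0002] turn [0.    0.    0.001] rows 0.1
```

```bash
python3 -m pendant '[{"x":0,"y":0.0035,"z":0,"rx":0,"ry":0,"rz":0,"claw":0.2},{"x":-0.008,"y":0.0035,"z":0,"rx":0,"ry":0,"rz":0,"claw":0.2},{"x":-0.016,"y":0.0035,"z":0,"rx":0,"ry":0,"rz":0,"claw":0.2},{"x":-0.024,"y":0.0035,"z":0,"rx":0,"ry":0,"rz":0,"claw":0.2},{"x":-0.029,"y":0.0035,"z":0,"rx":0,"ry":0,"rz":0,"claw":0.2}]' && python3 -m pendant '[{"x":0,"y":0,"z":0,"rx":0,"ry":0,"rz":0,"claw":0.2},{"x":0,"y":0,"z":0,"rx":0,"ry":0,"rz":0,"claw":0.2},{"x":0,"y":0,"z":0,"rx":0,"ry":0,"rz":0,"claw":0.2},{"x":0,"y":0,"z":0,"rx":0,"ry":0,"rz":0,"claw":0.2}]' && cat >> h.py <<'E'
def pin():
    o=env.observe(); a=-.2024; ax=np.array([np.cos(a),np.sin(a),0]); ay=np.array([-np.sin(a),np.cos(a),0]); d=o["tcp_pos"]+.027*ax+[0,0,.0094]-[.5187,.3438,.075]
    f=o["wrist_force"]; print("front face past tip",(d@ax).round(4),"lat",(d@ay).round(4),"z",d[2].round(4),"F axial",(f@ax).round(1),"lat",(f@ay).round(1),"z",f[2].round(1))
E
python3 -c "
from h import *
pin()"
```

```text
t: 12.9
tcp_pos: [0.4902, 0.3503, 0.0654]
tool_rot: [0.314, 3.125, 0.0]
wrist_force: [0.4, -0.2, -1.1]
grip_width: 0.31
gripper_force: 15.0
t: 13.3
tcp_pos: [0.4888, 0.3505, 0.0654]
tool_rot: [-0.313, -3.126, 0.0]
wrist_force: [0.2, 0.1, -0.3]
grip_width: 0.309
gripper_force: 15.0
front face past tip -0.0037 lat 0.0006 z -0.0002 F axial 0.2 lat 0.1 z -0.3
```

```bash
python3 -m pendant '[{"x":-0.002,"y":0,"z":0,"rx":0,"ry":0,"rz":0,"claw":0.2},{"x":-0.004,"y":0,"z":0,"rx":0,"ry":0,"rz":0,"claw":0.2},{"x":-0.006,"y":0,"z":0,"rx":0,"ry":0,"rz":0,"claw":0.2},{"x":-0.007,"y":0,"z":0,"rx":0,"ry":0,"rz":0,"claw":0.2},{"x":-0.007,"y":0,"z":0,"rx":0,"ry":0,"rz":0,"claw":0.2}]'; python3 -c "
from h import *
pin()";  python3 -m pendant '[{"x":-0.001,"y":0,"z":0,"rx":0,"ry":0,"rz":0,"claw":0.2},{"x":-0.002,"y":0,"z":0,"rx":0,"ry":0,"rz":0,"claw":0.2},{"x":-0.003,"y":0,"z":0,"rx":0,"ry":0,"rz":0,"claw":0.2},{"x":-0.003,"y":0,"z":0,"rx":0,"ry":0,"rz":0,"claw":0.2}]'; python3 -c "
from h import *
pin()"
```

```text
t: 13.8
tcp_pos: [0.4961, 0.349, 0.0654]
tool_rot: [0.314, 3.126, -0.0]
wrist_force: [-0.1, -0.2, -0.0]
grip_width: 0.305
gripper_force: 15.0
front face past tip 0.0039 lat 0.0006 z -0.0002 F axial -0.0 lat -0.2 z -0.0
t: 14.2
tcp_pos: [0.499, 0.3485, 0.0654]
tool_rot: [0.313, 3.126, -0.0]
wrist_force: [0.1, 0.3, -0.0]
grip_width: 0.305
gripper_force: 15.0
front face past tip 0.0068 lat 0.0006 z -0.0002 F axial 0.0 lat 0.3 z -0.0
```

```bash
python3 -m pendant '[{"x":-0.003,"y":0,"z":0,"rx":0,"ry":0,"rz":0,"claw":0.2},{"x":-0.006,"y":0,"z":0,"rx":0,"ry":0,"rz":0,"claw":0.2},{"x":-0.009,"y":0,"z":0,"rx":0,"ry":0,"rz":0,"claw":0.2},{"x":-0.012,"y":0,"z":0,"rx":0,"ry":0,"rz":0,"claw":0.2},{"x":-0.012,"y":0,"z":0,"rx":0,"ry":0,"rz":0,"claw":0.2}]'; python3 -c "
from h import *
pin()";  python3 -m pendant '[{"x":-0.0015,"y":0,"z":0,"rx":0,"ry":0,"rz":0,"claw":0.2},{"x":-0.003,"y":0,"z":0,"rx":0,"ry":0,"rz":0,"claw":0.2},{"x":-0.0045,"y":0,"z":0,"rx":0,"ry":0,"rz":0,"claw":0.2},{"x":-0.0045,"y":0,"z":0,"rx":0,"ry":0,"rz":0,"claw":0.2}]'; python3 -c "
from h import *
pin()"
```

```text
t: 14.7
tcp_pos: [0.5112, 0.346, 0.0654]
tool_rot: [0.314, 3.125, 0.0]
wrist_force: [-0.2, -0.3, -0.1]
grip_width: 0.303
gripper_force: 15.0
front face past tip 0.0192 lat 0.0007 z -0.0002 F axial -0.1 lat -0.3 z -0.1
t: 15.1
tcp_pos: [0.5129, 0.3452, 0.0652]
tool_rot: [-0.314, -3.121, 0.001]
wrist_force: [-6.4, 0.7, 2.2]
grip_width: 0.308
gripper_force: 15.0
front face past tip 0.021 lat 0.0002 z -0.0004 F axial -6.4 lat -0.6 z 2.2
```

It stops at about the step with 6 N. To rule out a wide bead catching on its countersink, I'll back off a little and probe the sideways play.

```bash
python3 -m pendant '[{"x":0.005,"y":0,"z":0,"rx":0,"ry":0,"rz":0,"claw":0.2},{"x":0.005,"y":0.001,"z":0,"rx":0,"ry":0,"rz":0,"claw":0.2},{"x":0.005,"y":0.0025,"z":0,"rx":0,"ry":0,"rz":0,"claw":0.2},{"x":0.005,"y":0.0025,"z":0,"rx":0,"ry":0,"rz":0,"claw":0.2},{"x":0.005,"y":0.0025,"z":0,"rx":0,"ry":0,"rz":0,"claw":0.2}]'>/dev/null; python3 -c "
from h import *
pin()";  python3 -m pendant '[{"x":0,"y":-0.002,"z":0,"rx":0,"ry":0,"rz":0,"claw":0.2},{"x":0,"y":-0.004,"z":0,"rx":0,"ry":0,"rz":0,"claw":0.2},{"x":0,"y":-0.005,"z":0,"rx":0,"ry":0,"rz":0,"claw":0.2},{"x":0,"y":-0.005,"z":0,"rx":0,"ry":0,"rz":0,"claw":0.2}]'>/dev/null; python3 -c "
from h import *
pin()"
```

```text
front face past tip 0.0176 lat 0.0012 z -0.0003 F axial -2.5 lat -4.8 z 3.6
front face past tip 0.0187 lat -0.0011 z -0.0 F axial 0.3 lat 0.3 z -0.3
```

```bash
python3 -m pendant '[{"x":0,"y":-0.0005,"z":0,"rx":0,"ry":0,"rz":0,"claw":0.2},{"x":0,"y":-0.001,"z":0,"rx":0,"ry":0,"rz":0,"claw":0.2},{"x":0,"y":-0.0015,"z":0,"rx":0,"ry":0,"rz":0,"claw":0.2},{"x":0,"y":-0.0015,"z":0,"rx":0,"ry":0,"rz":0,"claw":0.2},{"x":0,"y":-0.0015,"z":0,"rx":0,"ry":0,"rz":0,"claw":0.2}]'>/dev/null; python3 -c "
from h import *
pin()"
```

```text
front face past tip 0.0188 lat -0.0012 z 0.0 F axial 0.6 lat 7.5 z -3.0
```

Total sideways play is about 2.3 mm, so this is the narrow bore with 1 mm all round. I'll press once more, centred, to confirm the stop.

```bash
python3 -m pendant '[{"x":0,"y":0.0034,"z":0,"rx":0,"ry":0,"rz":0,"claw":0.2},{"x":-0.002,"y":0.0034,"z":0,"rx":0,"ry":0,"rz":0,"claw":0.2},{"x":-0.004,"y":0.0034,"z":0,"rx":0,"ry":0,"rz":0,"claw":0.2},{"x":-0.0055,"y":0.0034,"z":0,"rx":0,"ry":0,"rz":0,"claw":0.2},{"x":-0.0055,"y":0.0034,"z":0,"rx":0,"ry":0,"rz":0,"claw":0.2}]'>/dev/null; python3 - <<'E'
from h import *
pin()
s,t=Cam("scene"),Cam("top")
cv2.imwrite("pics/c7.png",np.hstack([crop(t,125,230,60,60,6),crop(s,405,140,60,60,6)]))
E
```

```text
front face past tip 0.0212 lat -0.0005 z -0.0003 F axial -6.7 lat 1.6 z 3.5
```

View pics/c7.png

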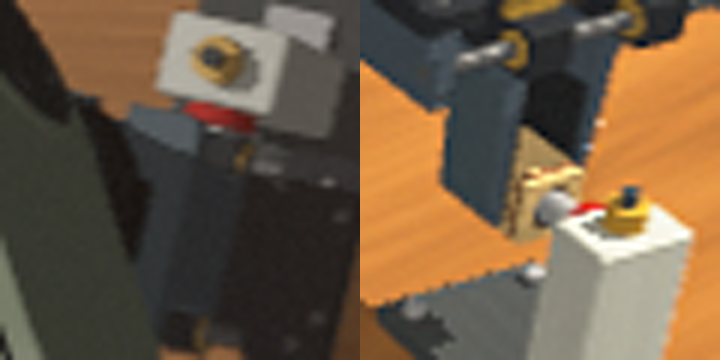

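The picture shows the bead stopped at the step: the thick pin section is visible between its mouth (crop 550,205) and the red collar (590,208). So the bead is right and goes in the green tray. I'll withdraw along the axis and lift.

```bash
python3 -m pendant '[{"x":0.01,"y":0,"z":0,"rx":0,"ry":0,"rz":0,"claw":0.2},{"x":0.02,"y":0,"z":0,"rx":0,"ry":0,"rz":0,"claw":0.2},{"x":0.032,"y":0,"z":0,"rx":0,"ry":0,"rz":0,"claw":0.2},{"x":0.046,"y":0,"z":0,"rx":0,"ry":0,"rz":0,"claw":0.2},{"x":0.06,"y":0,"z":0,"rx":0,"ry":0,"rz":0,"claw":0.2}]' | grep -E 'force|width'; python3 -m pendant '[{"x":0,"y":0,"z":-0.02,"rx":0,"ry":0,"rz":0,"claw":0.2},{"x":0,"y":-0.02,"z":-0.05,"rx":0,"ry":0,"rz":0,"claw":0.2},{"x":0,"y":-0.06,"z":-0.07,"rx":0,"ry":0,"rz":0,"claw":0.2},{"x":0,"y":-0.1,"z":-0.07,"rx":0,"ry":0,"rz":0,"claw":0.2},{"x":0,"y":-0.14,"z":-0.07,"rx":0,"ry":0,"rz":0,"claw":0.2}]' | grep -E 'tcp|width'; python3 -c "
from h import *
need(.66,-.13,.13,1.5)"
```

```text
wrist_force: [0.3, 0.1, -0.6]
grip_width: 0.305
gripper_force: 15.0
tcp_pos: [0.4279, 0.2185, 0.1362]
grip_width: 0.306
shift [-0.2962 -0.2959  0.0065] turn [ 0.001  0.002 -0.128] rows 8.4
```

```bash
python3 -m pendant '[{"x":-0.03,"y":-0.03,"z":0,"rx":0,"ry":0,"rz":-0.03,"claw":0.2},{"x":-0.062,"y":-0.062,"z":0,"rx":0,"ry":0,"rz":-0.06,"claw":0.2},{"x":-0.095,"y":-0.095,"z":0,"rx":0,"ry":0,"rz":-0.09,"claw":0.2},{"x":-0.128,"y":-0.128,"z":0,"rx":0,"ry":0,"rz":-0.12,"claw":0.2},{"x":-0.16,"y":-0.16,"z":0,"rx":0,"ry":0,"rz":-0.128,"claw":0.2}]' | grep -E 'tcp|width';  python3 -c "
from h import *
need(.658,-.13,.12,1.5)"
```

```text
tcp_pos: [0.5541, 0.0295, 0.1356]
grip_width: 0.301
shift [-0.1149 -0.1517  0.0157] turn [ 0.  0. -0.] rows 3.8
```

```bash
python3 -m pendant '[{"x":-0.03,"y":-0.04,"z":0,"rx":0,"ry":0,"rz":0,"claw":0.2},{"x":-0.06,"y":-0.08,"z":0,"rx":0,"ry":0,"rz":0,"claw":0.2},{"x":-0.09,"y":-0.12,"z":0.005,"rx":0,"ry":0,"rz":0,"claw":0.2},{"x":-0.115,"y":-0.152,"z":0.015,"rx":0,"ry":0,"rz":0,"claw":0.2},{"x":-0.115,"y":-0.152,"z":0.015,"rx":0,"ry":0,"rz":0,"claw":0.2}]' | grep -E 'tcp|width';  python3 - <<'E'
from h import *
need(.658,-.13,.0116,1.5)
t,s=Cam("top"),Cam("scene")
cv2.imwrite("pics/c8.png",np.hstack([crop(t,320,170,100,80,4),crop(s,270,240,100,80,4)]))
E
```

```text
tcp_pos: [0.6589, -0.133, 0.1184]
grip_width: 0.307
shift [0.0011 0.003  0.1068] turn [-0.002 -0.    -0.005] rows 2.1
```

View pics/c8.png

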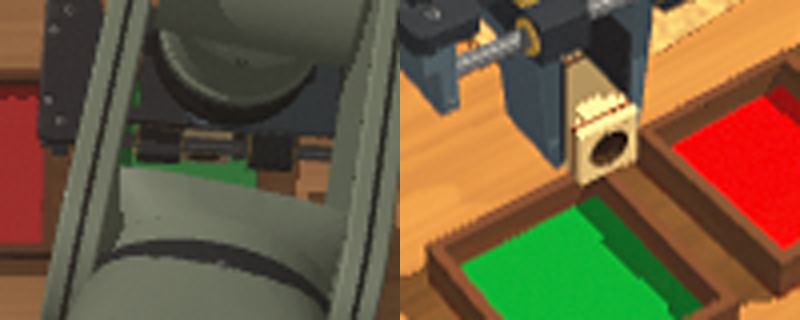

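The bead hangs level over the green tray, still gripped square; its mouth is at crop (608,150). Now lower it.

```bash
python3 -m pendant '[{"x":0.001,"y":0.002,"z":0.03,"rx":0,"ry":0,"rz":0,"claw":0.2},{"x":0.001,"y":0.002,"z":0.055,"rx":0,"ry":0,"rz":0,"claw":0.2},{"x":0.001,"y":0.002,"z":0.075,"rx":0,"ry":0,"rz":0,"claw":0.2},{"x":0.001,"y":0.002,"z":0.09,"rx":0,"ry":0,"rz":0,"claw":0.2},{"x":0.001,"y":0.002,"z":0.098,"rx":0,"ry":0,"rz":0,"claw":0.2}]' | grep -E 'tcp|wrist'; python3 -m pendant '[{"x":0,"y":0,"z":0.002,"rx":0,"ry":0,"rz":0,"claw":0.2},{"x":0,"y":0,"z":0.004,"rx":0,"ry":0,"rz":0,"claw":0.2},{"x":0,"y":0,"z":0.006,"rx":0,"ry":0,"rz":0,"claw":0.2},{"x":0,"y":0,"z":0.006,"rx":0,"ry":0,"rz":0,"claw":0.2}]' | grep -E 'tcp|wrist'
```

```text
tcp_pos: [0.6558, -0.1256, 0.0216]
wrist_force: [-0.0, 0.1, 0.8]
tcp_pos: [0.6571, -0.1273, 0.0169]
wrist_force: [0.5, -0.3, 0.1]
```

```bash
python3 -m pendant '[{"x":0,"y":0,"z":0.002,"rx":0,"ry":0,"rz":0,"claw":0.2},{"x":0,"y":0,"z":0.004,"rx":0,"ry":0,"rz":0,"claw":0.2},{"x":0,"y":0,"z":0.004,"rx":0,"ry":0,"rz":0,"claw":0.2}]' | grep -E 'tcp|wrist'; python3 -m pendant '[{"x":0,"y":0,"z":0.001,"rx":0,"ry":0,"rz":0,"claw":0.2},{"x":0,"y":0,"z":0.0015,"rx":0,"ry":0,"rz":0,"claw":0.2},{"x":0,"y":0,"z":0.0015,"rx":0,"ry":0,"rz":0,"claw":0.2}]' | grep -E 'tcp|wrist'
```

```text
tcp_pos: [0.6566, -0.1272, 0.0122]
wrist_force: [-0.4, 0.4, 0.5]
tcp_pos: [0.657, -0.1272, 0.0116]
wrist_force: [-1.2, 0.1, 4.8]
```

Contact with the felt. I'll release and retreat.

```bash
python3 -m pendant '[{"x":0,"y":0,"z":0,"rx":0,"ry":0,"rz":0,"claw":0.36},{"x":0,"y":0,"z":0,"rx":0,"ry":0,"rz":0,"claw":0.45},{"x":0,"y":0,"z":0,"rx":0,"ry":0,"rz":0,"claw":0.48},{"x":0,"y":0,"z":0,"rx":0,"ry":0,"rz":0,"claw":0.48},{"x":0,"y":0,"z":-0.015,"rx":0,"ry":0,"rz":0,"claw":0.48}]' | grep -E 'tcp|wrist|width'; python3 -m pendant '[{"x":0,"y":0,"z":-0.04,"rx":0,"ry":0,"rz":0,"claw":0.48},{"x":0,"y":0,"z":-0.08,"rx":0,"ry":0,"rz":0,"claw":0.48},{"x":0.02,"y":0,"z":-0.12,"rx":0,"ry":0,"rz":0,"claw":0.48},{"x":0.06,"y":0,"z":-0.15,"rx":0,"ry":0,"rz":0,"claw":0.48},{"x":0.11,"y":0,"z":-0.16,"rx":0,"ry":0,"rz":0,"claw":0.48}]' | grep -E 'tcp|wrist|width'; python3 -m pendant '[{"x":0.04,"y":0,"z":0,"rx":0,"ry":0,"rz":0,"claw":0.48},{"x":0.08,"y":0,"z":0,"rx":0,"ry":0,"rz":0,"claw":0.48},{"x":0.11,"y":0,"z":0,"rx":0,"ry":0,"rz":0,"claw":0.48},{"x":0.13,"y":0,"z":0,"rx":0,"ry":0,"rz":0,"claw":0.48},{"x":0.13,"y":0,"z":0,"rx":0,"ry":0,"rz":0,"claw":0.48}]' | grep -E 'tcp|wrist|width'; python3 - <<'E'
from h import *
s,t=Cam("scene"),Cam("top")
cv2.imwrite("pics/c9.png",np.vstack([crop(t,300,170,200,130,4)[:300],crop(s,150,200,200,150,4)[100:400]]))
E
```

```text
tcp_pos: [0.6551, -0.1268, 0.0242]
wrist_force: [-0.5, -0.1, -1.1]
grip_width: 0.477
tcp_pos: [0.55, -0.1198, 0.1905]
wrist_force: [-0.5, -0.4, 0.0]
grip_width: 0.478
tcp_pos: [0.4161, -0.1096, 0.187]
wrist_force: [-0.1, -0.2, -0.2]
grip_width: 0.479
```

View pics/c9.png

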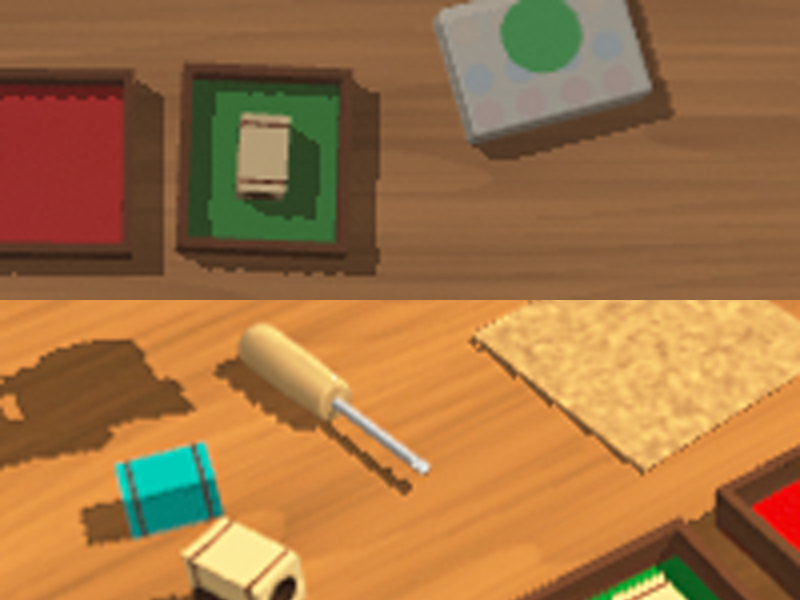

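The bead lies flat at the centre of the green tray (top crop 263,155), and the arm is clear of everything.

```bash
python3 -c "
from cell import env
print(env.job_done())"
```

```text
the job is handed in; nothing more can be done
None
```

The middle bead stopped at the step of the gauge pin, so it is right and now lies on its side in the green-lined tray; the other two beads were still in the rest when last seen, and the job is handed in with no verdict returned.

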